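Uncap the clamped pill vial

ROBOT

A 6-joint arm with a two-finger parallel gripper is mounted at the origin on the work surface. World frame = base frame: x ahead of the robot, y to its left, z up, the work surface at z = 0. Lengths are in m, angles in rad, forces in N, time in s.
With the tool pointing down it reaches from about 0.275 to 0.75 m from the base axis. Payload 10.2 kg.
Tool frame: the origin (TCP) lies between the finger pads; the fingertips stand env.tip_extent ahead of it and the grasp point (between the pads) is the TCP (env.tip_extent is the distance from the TCP to the fingertips, in m); z points along the fingers, y is the line along which they close (so a half turn about z gives the same grasp; the last joint's range is limited). The gripper opens to 88 mm and grips with 3 to 60 N. Pads are 18 mm wide; open, the fingers measure 123 mm over their backs; the gripper's body (75 mm by 187 mm) begins 45 mm behind the grasp point.
Start: joints at [-1.369, 0.313, 1.498, -0, 1.331, -0.223], TCP at [0.216, -0.478, 0.218] pointing down, gripper open.
Joint ranges: [-2.94, 2.94], [-0.97, 2.17], [0.19, 2.56], [-1.23, 4.37], [0.02, 3.11], [-2.88, 2.88]. Speed limits (rad/s): [2.39, 2.39, 3.01, 3.14, 3.14, 3.14].

INTERFACE

Orientations are given as a unit quaternion [w, x, y, z].
In Python, from bench import status, vision, job, env gives the robot as it stands.
- The arm moves only by the tool carry_out, never from a script. Its argument "increments" is a list of rows, each an object with "turn": the turn, a rotation vector about the tool's x, y, z in rad, a list of three; "delta_pos": the shift along the tool's x, y, z in cm, a list of three; "gripper": the closure, from 0 (fully open) to 1 (shut). A call has 1 to 8 rows; each row is the pose to reach, as a shift and turn from the pose commanded when the call began, along the tool's axes at that moment; what a row does not reach only later rows make up. A row lasts 1/12 s, in which the tool goes at most 41.7 mm and 7.16 degrees, less where a joint would pass 70% of its speed; a pose out of reach is approached as far as the arm can. A call with a gripper value outside its range is refused whole. The fingers move at their own pace and stop on an object; "squeeze" is the grip in N (left out, the last holds). Time passes only in rows, so rows that repeat a pose let the fingers close. It gives the time, the measured TCP pose, the force, the opening and the grip force at its end, in the units of the state.
- status.get_state(): the state, without advancing time (a new reading comes with each control period).
- vision.snapshot(name): name is "scene" or "top" or "wrist"; returns a dict with "image" (420x560x3 uint8, blue, green, red), "intrinsics" (3x3 intrinsics, pixels), "dist" ([k1, k2, p1, p2, k3] as OpenCV has them; the pictures are not rectified), "eye" and "attitude" of the camera in the world; the wrist camera has in their place "hand_eye" (4x4, takes a point from camera to tool coordinates, whose origin is the TCP and whose axes are the flange's). Camera axes: x right, y down, z forward; pixel columns grow to the right and rows downward; lengths in m; the calibration is good to about 2 mm. A picture is of the moment at which its call begins: read the wrist's pose just before it. There is no depth.
- job.finish_job(): hands the job in; it is judged then, once.
The state is a dict: "time": time; "joints": joint angles; "joint_velocities": joint speeds; "joint_efforts": joint torques, N m; "position": TCP position; "orientation": TCP orientation; "contact_force": force on the tool from outside, world axes, zero at the start; "wrist_torque": the same for the moment, N m; "width": opening from 0.0 (shut) to 1.0 (fully open); "finger_force": force on a finger pad.
Only numpy, scipy, OpenCV 4.12 (cv2) and the standard library are available. Lean on these libraries where they do the work, as an engineer would, in place of code of your own. Each camera call takes 0.05 s, during which the arm holds its last target. There are 200 camera calls.

TASK

Swing the blue keeper arm on the vial stand about a quarter turn aside, so that the white safety cap is free. Then push the cap down against its spring, keep it down while twisting it anticlockwise until it comes free, and lift it off. Finish while still holding the cap in the gripper, level and still, straight above the open vial with about 6 cm of air between them; do not put it down, leave the keeper arm open, and do not disturb the other things on the table.

Things in the scene. Friction and masses are not known exactly. Their poses are not given: they have to be found in the camera images.
- stand: Grey vial stand, fixed: block 150 x 84 x 28 mm (x -42 to 108, y -42 to 42 mm) with an upright amber pill vial 40 mm in diameter that cannot move or turn. Origin on the vial's axis at table height, z up. A steel post (18 mm wide, top z = 103 mm) at x = 80 mm carries the keeper arm. The vial's shoulder is at z = 59 mm; only its 23 mm neck with locking lugs (36 mm over all) goes on up, inside the cap.
- keeper_pivot (a point): Point on the keeper arm's vertical hinge axis, at the level of the arm's underside (103 mm above the table), 80 mm from the vial's axis in the stand's +x direction.
- keeper (a joint): Hinge of the blue keeper arm (rad), vertical axis. 0: arm straight over the cap, 4 mm of air between; grows as the arm swings clockwise seen from above (to the stand's +y side), stop at 2.0. Starts at 0 to 0.3, stays where it is left; about 1 N at the knob moves it. Arm 16 mm wide, 6 mm thick, z 103 to 109 mm.
- keeper_knob (a point): Middle (half height) of the round upright red knob on the end of the keeper arm: 14 mm in diameter, 30 mm high (z 109 to 139 mm), point at z = 124 mm, 80 mm from the hinge axis. Can be pinched from above.
- cap: Loose white ribbed push-and-turn safety cap, 44 mm in diameter, 27 mm high, about 20 g, red stripe on top along its x axis. Origin at the centre of its open underside, z up. Starts locked on the vial, on its axis: underside at z = 72 mm, top at z = 99 mm, x axis along the stand's. The space round and under its edge is free (the vial is narrower), so it can be gripped by its sides from above.
- cap_top (a point): Centre of the cap's top. How the cap works: a spring pushes it up into two notches. Pressing takes about 6.5 N to start, 10 N at 5 mm; it must be at least 3.5 mm down to turn (hard stop at 6 mm). Kept down, it turns anticlockwise seen from above; 60 to 120 degrees (best 90) from locked it is free and lifts straight up. It cannot turn clockwise, or unpressed.
- vial_mouth (a point): Centre of the vial's open mouth, at the level of the top of the sprung white sleeve when the cap is off (100 mm above the table). z up.
- cup: Mint-green ceramic cup, loose, 76 mm in diameter, 85 mm high; origin at the centre of its underside. Leave alone.
- dish: Green glass paperweight dish, loose, 96 mm in diameter, 35 mm high; origin at the centre of its underside. Leave alone.
- wand: Stainless steel battery magnet wand, loose, lying, about 147 mm long along its x axis, 20 mm wide, 15 mm high; origin under its middle. Leave alone.
- remote: Black remote control, loose, 170 x 46 x 18 mm, long along its x axis; origin under its middle. Leave alone.
- case: Bronze plastic charging case, fixed, 75 x 105 x 41 mm with a closed flap with a knob on top; origin at the centre of its underside. Leave alone.
- case_flap (a joint): Hinge of the charging case's flap (rad), 0 shut. Leave shut.

How it is judged:
By the outcome, as a careful person would: the job done as asked, in the order asked, and still so for the second after the job is handed in, while the arm keeps its last pose, push and grip.
It also fails if it takes over 51 s, if anything falls off the work surface, if the arm or the gripper's body presses on something with over 40 N, if the wrist force passes 120 N, or if a joint passes its speed limit or range.

## Working session

There is one attempt and no reset: what is moved stays moved. The work goes in short steps, Python scripts to look and compute and a tool call to move; the robot and the scene stay as the last step left them, time stands still between calls to the robot, and variables do not carry over. Pictures are saved under pics/ and viewed, at most 10 in all, crops included, and the job is handed in when it is done.

Besides the shell and the picture viewer there is one more tool, called after "Request:" in YAML: its name, and indented under it one key for each argument. carry_out: Moves the arm, as the interface text tells. Its arguments: {"type":"object","properties":{"increments":{"type":"array"},"squeeze":{"type":"number"}},"required":["increments"]}

```bash
ls; mkdir -p pics; python3 - <<'E'
from bench import status, vision, job, env
import cv2,numpy as np
print(status.get_state()); print(env.tip_extent)
for n in("top","scene"):
    s=vision.snapshot(n); cv2.imwrite(f"pics/{n}0.png",s["image"])
    print({k:np.array(v).round(4).tolist() for k,v in s.items() if k!="image"})
E
```

```text
pics
{'time': 0.0, 'joints': array([-1.36940306e+00,  3.13433359e-01,  1.49845696e+00, -2.57472959e-05,
        1.33102334e+00, -2.23373729e-01]), 'joint_velocities': array([-9.58524824e-04, -1.79444003e-03,  4.97240761e-04,  8.67716520e-04,
       -1.31949356e-03,  2.20199645e-05]), 'joint_efforts': array([ 1.73412341e-04, -4.02211404e+01, -2.52267480e+01,  6.94832951e-02,
        3.52694769e-02, -1.13958856e-04]), 'position': array([ 0.21629284, -0.47805731,  0.21756213]), 'orientation': array([-6.60600759e-04,  9.77530414e-01,  2.10793392e-01, -5.24364368e-06]), 'contact_force': array([0.92883698, 0.6714632 , 0.28192641]), 'wrist_torque': array([ 0.03485457,  0.02203764, -0.00650309]), 'finger_force': 0.0, 'width': 1.003148336776178}
0.019
{'intrinsics': [[414.5396, 0.0, 277.6019], [0.0, 414.5396, 206.6707], [0.0, 0.0, 1.0]], 'dist': [-0.0405, 0.0, 0.0, 0.0, 0.0], 'eye': [0.3682, -0.0564, 1.1244], 'attitude': [-0.0652, 0.7111, -0.6979, 0.0546]}
{'intrinsics': [[504.656, 0.0, 287.0924], [0.0, 504.656, 213.961], [0.0, 0.0, 1.0]], 'dist': [-0.0667, 0.0, 0.0, 0.0, 0.0], 'eye': [1.0897, 0.3517, 1.2852], 'attitude': [-0.1173, 0.4426, 0.8578, -0.2333]}
```

View pics/top0.png

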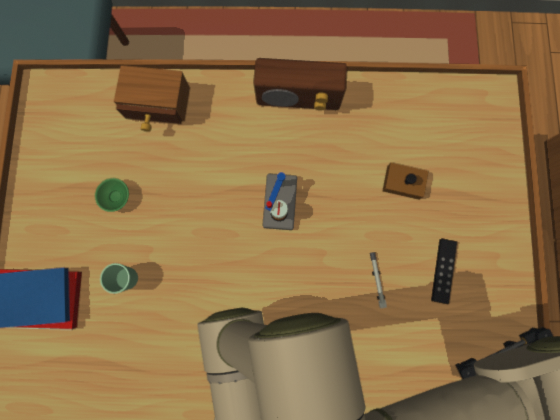

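View pics/scene0.png

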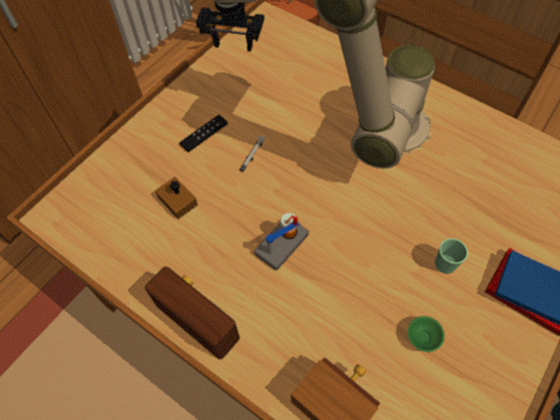

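The top view shows the stand around (280,202), the white cap at (279,210), the blue keeper's hinge at (281,177) and the red knob at (269,204). The nearest loose object is the wand at (377,280). Next I'll measure these.

```bash
cat > h.py <<'E'
from bench import status, vision, job, env
import cv2,numpy as np
from scipy.spatial.transform import Rotation as R
def rot(q): return R.from_quat([q[1],q[2],q[3],q[0]]).as_matrix()
def ray(s,uv):
    p=cv2.undistortPoints(np.array([[uv]],float),s["intrinsics"],np.array(s["dist"],float))[0,0]
    if "T" in s: Rm,o=s["T"][:3,:3],s["T"][:3,3]
    else: Rm,o=rot(s["attitude"]),np.array(s["eye"])
    return o,Rm@np.r_[p,1]
def atz(s,uv,z):
    o,d=ray(s,uv); return o+d*(z-o[2])/d[2]
def proj(s,P):
    if "T" in s: Rm,o=s["T"][:3,:3],s["T"][:3,3]
    else: Rm,o=rot(s["attitude"]),np.array(s["eye"])
    return cv2.projectPoints((np.atleast_2d(P)-o)@Rm,np.zeros(3),np.zeros(3),s["intrinsics"],np.array(s["dist"],float))[0][:,0]
def snap(n):
    st=status.get_state(); s=vision.snapshot(n)
    if "hand_eye" in s:
        T=np.eye(4);T[:3,:3]=rot(st["orientation"]);T[:3,3]=st["position"]; s["T"]=T@np.array(s["hand_eye"])
    return s
def crop(s,x0,y0,w,h,k,f):
    cv2.imwrite(f,cv2.resize(s["image"][y0:y0+h,x0:x0+w],None,fx=k,fy=k,interpolation=cv2.INTER_CUBIC))
E
python3 - <<'E'
from h import *
a=snap("top");b=snap("scene")
A=cv2.resize(a["image"][165:240,250:315],None,fx=6,fy=6,interpolation=cv2.INTER_CUBIC)
B=cv2.resize(b["image"][205:275,245:312],None,fx=6,fy=6,interpolation=cv2.INTER_CUBIC)
h=max(len(A),len(B));C=np.zeros((h,A.shape[1]+B.shape[1],3),np.uint8);C[:len(A),:A.shape[1]]=A;C[:len(B),A.shape[1]:]=B
cv2.imwrite("pics/c1.png",cv2.resize(C,None,fx=1,fy=1));print(C.shape)
for s,x0,y0,x1,y1 in((a,250,165,315,240),(b,245,205,312,275)):
    hsv=cv2.cvtColor(s["image"],cv2.COLOR_BGR2HSV)[y0:y1,x0:x1].astype(int);H,S,V=hsv[...,0],hsv[...,1],hsv[...,2]
    for n,m in(("blue",(abs(H-112)<15)&(S>150)&(V>60)),("red",((H<6)|(H>172))&(S>170)&(V>90)),("white",(S<70)&(V>150))):
        k,l,stt,c=cv2.connectedComponentsWithStats(m.astype(np.uint8))
        print(n,[(stt[i][4],(c[i]+[x0,y0]).round(1).tolist(),(stt[i][:2]+[x0,y0]).tolist(),stt[i][2:4].tolist()) for i in range(1,k) if stt[i][4]>4])
E
```

```text
(450, 792, 3)
blue [(np.int32(168), [276.8, 186.6], [269, 173], [16, 30]), (np.int32(7), [267.7, 208.3], [266, 207], [5, 3])]
red [(np.int32(23), [268.9, 203.8], [267, 201], [5, 6])]
white [(np.int32(131), [280.1, 209.4], [271, 200], [16, 17])]
blue [(np.int32(150), [278.9, 232.9], [266, 224], [29, 18])]
red [(np.int32(21), [294.3, 219.3], [291, 216], [6, 9])]
white [(np.int32(72), [285.3, 217.6], [281, 213], [13, 13]), (np.int32(7), [291.0, 220.0], [290, 219], [3, 3])]
```

View pics/c1.png

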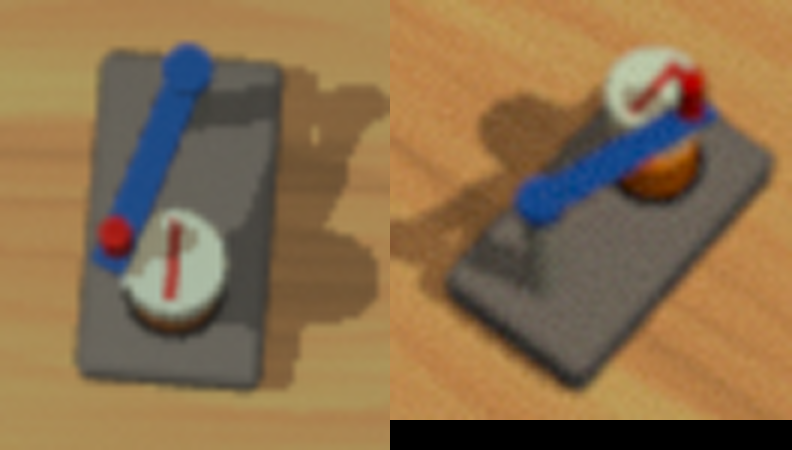

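The left crop shows the hinge disc at (187,68), the knob at (116,236), the cap top at (177,260) and the stand corners. The keeper is open by about 0.3 rad toward +y (image left). Next I'll fit the stand pose to both views.

```bash
cat > fit.py <<'E'
from h import *
from scipy.optimize import least_squares
a=snap("top");b=snap("scene")
def model(p):
    x,y,w,t=p; Rz=R.from_euler('z',w).as_matrix()
    piv=np.array([.08,0,.109]); d=np.array([-np.cos(t),np.sin(t),0])
    kn=piv+.08*d; kn[2]=.137
    L=np.array([piv,kn,[0,0,.099]]+[[sx,sy,.028] for sx,sy in((.108,.042),(.108,-.042),(-.042,-.042),(-.042,.042))])
    return L@Rz.T+[x,y,0]
f=lambda u,x0,y0:(np.array(u,float)+.5)/6-.5+[x0,y0]
ua=f([(187,68),(116,234),(177,260),(105,50),(282,65),(258,387),(79,378)],250,165)
ub=f([(150,197),(302,77),(261,85)],245,205)
def res(p):
    M=model(p); return np.r_[(proj(a,M)-ua).ravel(),(proj(b,M[:3])-ub).ravel()]
r=least_squares(res,[.37,-.06,0,.3]); print(r.x.round(4)); print(r.fun.reshape(-1,2).round(2).tolist())
M=model(r.x);print(M[:3].round(4).tolist())
E
python3 fit.py
```

```text
[ 0.5395 -0.0424 -0.0529  0.2999]
[[0.37, 0.48], [0.16, 0.01], [-0.21, 0.4], [-0.46, -0.38], [0.83, -0.8], [1.19, 0.29], [-0.47, -0.45], [0.39, 0.35], [0.17, 0.1], [0.82, 0.17]]
[[0.6194, -0.0466, 0.109], [0.5443, -0.019, 0.137], [0.5395, -0.0424, 0.099]]
```

Request:
carry_out:
  increments:
    - {"turn":[0,0,-0.12],"delta_pos":[3,-1.75,-0.5],"gripper":0}
    - {"turn":[0,0,-0.24],"delta_pos":[6,-3.5,-1],"gripper":0}
    - {"turn":[0,0,-0.36],"delta_pos":[9,-5.2,-1.5],"gripper":0}
    - {"turn":[0,0,-0.48],"delta_pos":[12,-7,-2],"gripper":0}
    - {"turn":[0,0,-0.6],"delta_pos":[15,-8.7,-2],"gripper":0}
    - {"turn":[0,0,-0.72],"delta_pos":[18,-10.4,-2],"gripper":0}
    - {"turn":[0,0,-0.785],"delta_pos":[21,-12.2,-2],"gripper":0}
    - {"turn":[0,0,-0.785],"delta_pos":[24.4,-14.2,-2],"gripper":0}

```text
time: 0.97
position: [0.3806, -0.2472, 0.2382]
orientation: [0.0, 0.822, 0.57, -0.0]
contact_force: [0.4, -0.2, 0.5]
width: 1.003
finger_force: 0.0
```

Request:
carry_out:
  increments:
    - {"turn":[0,0,-0.12],"delta_pos":[3.5,0.9,0],"gripper":0}
    - {"turn":[0,0,-0.24],"delta_pos":[7,1.8,0],"gripper":0}
    - {"turn":[0,0,-0.36],"delta_pos":[10.5,2.8,0],"gripper":0}
    - {"turn":[0,0,-0.48],"delta_pos":[14,3.7,0],"gripper":0}
    - {"turn":[0,0,-0.6],"delta_pos":[17.5,4.7,0],"gripper":0}
    - {"turn":[0,0,-0.72],"delta_pos":[21,5.6,0],"gripper":0}
    - {"turn":[0,0,-0.785],"delta_pos":[24.5,6.6,0],"gripper":0}
    - {"turn":[0,0,-0.785],"delta_pos":[27.1,7.3,0],"gripper":0}

```text
time: 1.63
position: [0.5452, -0.0182, 0.238]
orientation: [-0.0, 0.54, 0.841, 0.0]
contact_force: [0.0, -1.0, -0.4]
width: 1.004
finger_force: 0.0
```

Request:
carry_out:
  increments:
    - {"turn":[0,0,0],"delta_pos":[0,0,0],"gripper":0}
    - {"turn":[0,0,0],"delta_pos":[0,0,0],"gripper":0}

```text
time: 1.8
position: [0.5443, -0.0198, 0.2377]
orientation: [-0.0, 0.542, 0.841, -0.0]
contact_force: [0.2, 0.4, -0.7]
width: 1.002
finger_force: 0.0
```

```bash
python3 - <<'E'
from h import *
s=snap("wrist"); st=status.get_state(); print(st["position"],st["orientation"],st["joints"])
np.save("w1T.npy",s["T"]); cv2.imwrite("pics/w1.png",s["image"]); print(s["intrinsics"],s["dist"])
print(proj(s,[[0.6194,-0.0466,0.109],[0.5443,-0.019,0.139],[0.5395,-0.0424,0.099]]))
E
```

```text
[ 0.54394198 -0.0207017   0.23783345] [-2.75488056e-04  5.42264555e-01  8.40207725e-01 -2.38019502e-04] [-2.53214342e-01  3.42818524e-01  1.40490517e+00 -2.82995474e-04
  1.39454170e+00 -6.77700860e-01]
[[312.62244808   0.         277.38727336]
 [  0.         312.62244808 210.74284816]
 [  0.           0.           1.        ]] [0.01765231 0.         0.         0.         0.        ]
[[332.94557372 249.8291822 ]
 [276.77832663 203.53281869]
 [263.06183579 212.20726041]]
```

View pics/w1.png

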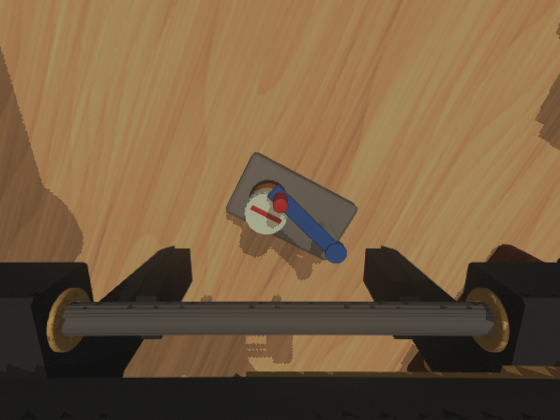

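The wrist view shows the knob at (280,203), the hinge at (335,253) and the cap centre at (265,214), all 2–3 px from prediction. I'll refine with a joint fit.

```bash
cat >> fit.py <<'E'
c=snap("wrist"); c["T"]=np.load("w1T.npy")
im=cv2.imread("pics/w1.png");G=cv2.cvtColor(im,cv2.COLOR_BGR2HSV).astype(int);H,S,V=G[...,0],G[...,1],G[...,2]
def cen(m,x0,y0,x1,y1):
    q=np.zeros(m.shape,bool);q[y0:y1,x0:x1]=m[y0:y1,x0:x1];n=np.argwhere(q)[:,::-1];return n.mean(0),n.min(0),n.max(0),len(n)
print(cen(((H<6)|(H>172))&(S>150)&(V>80),273,192,290,214)); print(cen((abs(H-112)<15)&(S>120),326,243,350,268)); print(cen((S<80)&(V>110),240,190,290,240))
uc=np.array([cen((abs(H-112)<15)&(S>120),326,243,350,268)[0],cen(((H<6)|(H>172))&(S>150)&(V>80),273,192,290,214)[0],[265.2,214]])
def res2(p):
    M=model(p); K=M.copy();K[1,2]=.13
    return np.r_[.4*(proj(a,M)-ua).ravel(),.4*(proj(b,M[:3])-ub).ravel(),(proj(c,K[:3])-uc).ravel()]
for ff in(res2,lambda p:res2(p)[20:]):
    r=least_squares(ff,r.x,x_scale=.01); print(r.x.round(4)); print(r.fun.reshape(-1,2)[-3:].round(2).tolist()); print(model(r.x)[:3].round(4).tolist())
E
python3 fit.py
```

```text
[ 0.5395 -0.0424 -0.0529  0.2999]
[[0.37, 0.48], [0.16, 0.01], [-0.21, 0.4], [-0.46, -0.38], [0.83, -0.8], [1.19, 0.29], [-0.47, -0.45], [0.39, 0.35], [0.17, 0.1], [0.82, 0.17]]
[[0.6194, -0.0466, 0.109], [0.5443, -0.019, 0.137], [0.5395, -0.0424, 0.099]]
(array([279.88185654, 202.76793249]), array([273, 193]), array([287, 212]), 237)
(array([335.31132075, 252.57232704]), array([326, 243]), array([345, 262]), 318)
(array([262.59086584, 214.07802093]), array([244, 190]), array([287, 234]), 1051)
[ 0.5423 -0.0432 -0.0594  0.3068]
[[-0.54, -0.57], [-0.02, 0.02], [0.08, 0.01]]
[[0.6222, -0.048, 0.109], [0.5475, -0.0193, 0.137], [0.5423, -0.0432, 0.099]]
[ 0.5425 -0.0433 -0.0605  0.3067]
[[-0.43, -0.37], [0.17, 0.18], [0.24, 0.13]]
[[0.6224, -0.0481, 0.109], [0.5477, -0.0194, 0.137], [0.5425, -0.0433, 0.099]]
```

Request:
carry_out:
  increments:
    - {"turn":[0,0,0],"delta_pos":[0,0.3,3.5],"gripper":0.3}
    - {"turn":[0,0,0],"delta_pos":[0,0.3,7],"gripper":0.5}
    - {"turn":[0,0,0],"delta_pos":[0,0.3,9.5],"gripper":0.5}
    - {"turn":[0,0,0],"delta_pos":[0,0.3,10.4],"gripper":0.5}
    - {"turn":[0,0,0],"delta_pos":[0,0.3,10.4],"gripper":0.5}
    - {"turn":[0,0,0],"delta_pos":[0,0.3,10.4],"gripper":0.7}
    - {"turn":[0,0,0],"delta_pos":[0,0.3,10.4],"gripper":1}
    - {"turn":[0,0,0],"delta_pos":[0,0.3,10.4],"gripper":1}
  squeeze: 12

```text
time: 2.67
position: [0.5477, -0.0197, 0.1359]
orientation: [0.001, 0.543, 0.84, 0.0]
contact_force: [0.6, -0.6, 0.3]
width: 0.418
finger_force: 0.0
```

Request:
carry_out:
  increments:
    - {"turn":[0,0,0],"delta_pos":[0,0,0],"gripper":1}
    - {"turn":[0,0,0],"delta_pos":[0,0,0],"gripper":1}
    - {"turn":[0,0,0],"delta_pos":[0,0,0],"gripper":1}
    - {"turn":[0,0,0],"delta_pos":[0,0,0],"gripper":1}

```text
time: 3.0
position: [0.5469, -0.0194, 0.1343]
orientation: [0.0, 0.542, 0.84, 0.0]
contact_force: [-0.0, -0.2, -0.1]
width: 0.12
finger_force: 0.0
```

```bash
python3 - <<'E'
from h import *
# arc waypoints, tool frame at phi=114.4deg, from current pose
st=status.get_state();print(st["position"],st["width"]*88,st["contact_force"])
x,y,w=.5423,-.0432,-.058
piv=np.array([x+.08*np.cos(w),y+.08*np.sin(w)]);Rt=rot(st["orientation"])
P=lambda t: piv+.08*np.array([-np.cos(t+0-w),np.sin(t-w)])
# direction in world: rot by w of (-cos t, sin t)
def P(t):
    d=np.array([-np.cos(t),np.sin(t)]);c,s=np.cos(w),np.sin(w);return piv+.08*np.array([c*d[0]-s*d[1],s*d[0]+c*d[1]])
print(P(.3))
for t in np.linspace(.3,1.68,13): 
    d=np.r_[P(t)-P(.3),0];print(round(t,2),(Rt.T@d*100).round(2)[:2])
E
```

```text
[ 0.54694762 -0.01942863  0.13432458] 10.57343463478671 [-0.01863303 -0.22947007 -0.09058425]
[ 0.54723752 -0.01980526]
0.3 [0. 0.]
0.42 [0.61 0.68]
0.53 [1.15 1.43]
0.64 [1.59 2.24]
0.76 [1.93 3.09]
0.88 [2.18 3.98]
0.99 [2.32 4.89]
1.1 [2.36 5.81]
1.22 [2.29 6.72]
1.34 [2.12 7.63]
1.45 [1.85 8.5 ]
1.56 [1.47 9.34]
1.68 [ 1.   10.13]
```

Request:
carry_out:
  increments:
    - {"turn":[0,0,0],"delta_pos":[0,0,0],"gripper":1}
    - {"turn":[0,0,0],"delta_pos":[0,0,0],"gripper":1}

```text
time: 3.17
position: [0.5469, -0.0194, 0.1341]
orientation: [-0.0, 0.542, 0.84, -0.0]
contact_force: [0.1, -0.5, 0.0]
width: 0.003
finger_force: 0.0
```

```bash
python3 - <<'E'
from h import *
a=snap("top");b=snap("scene");c=snap("wrist");np.save("w2T.npy",c["T"])
I=[cv2.resize(a["image"][150:240,240:330],(396,396)),cv2.resize(b["image"][160:260,235:335],(396,396))]
cv2.imwrite("pics/w2.png",c["image"]);cv2.imwrite("pics/c2.png",np.hstack(I))
E
```

```text
(no output)
```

View pics/w2.png

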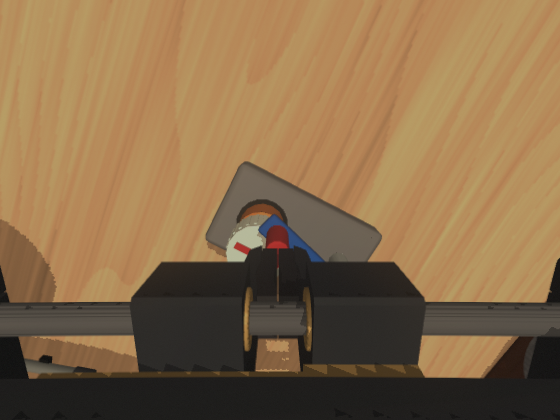

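View pics/c2.png

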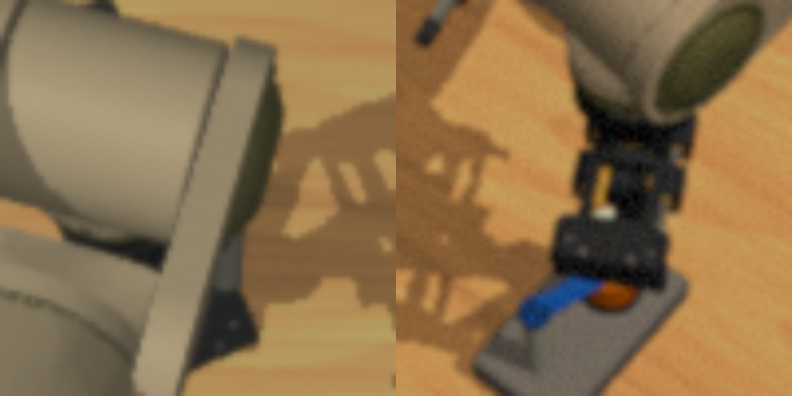

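The fingers are shut and the red knob is in front of them (277,238) on their +tool-x side, so the pinch missed or slipped off. I'll compute where the knob is now.

```bash
python3 - <<'E'
from h import *
c=snap("wrist");T=c["T"];st=status.get_state();Rt=rot(st["orientation"]);p=st["position"];print("hand_eye",np.array(c["hand_eye"]).round(3).tolist())
x,y,w=.5423,-.0432,-.058
def P(t,z,r=.08):
    d=r*np.array([-np.cos(t),np.sin(t)]);k=np.array([.08,0])+d;cc,s=np.cos(w),np.sin(w);return [x+cc*k[0]-s*k[1],y+s*k[0]+cc*k[1],z]
for t in(.2,.3,.4,.5): print(t,proj(c,[P(t,.139),P(t,.109),P(t,.109,.088)]).round(0).tolist(),(Rt.T@(np.array(P(t,.134))-p)).round(3))
print("cap",proj(c,[[x,y,.099]])); print("tip",proj(c,[p+Rt@[0,0,.019],p,p+Rt@[.01,0,.019]]).round(0).tolist())
for z in(.139,.124,.109): q=atz(c,(277,231),z);print(z,q.round(4),(Rt.T@(q-p)).round(4))
E
```

```text
hand_eye [[0.0, -0.963, -0.27, 0.069], [1.0, 0.0, 0.0, 0.001], [0.0, -0.27, 0.963, -0.167], [0.0, 0.0, 0.0, 1.0]]
0.2 [[267.0, 261.0], [268.0, 242.0], [258.0, 235.0]] [-0.006 -0.005  0.   ]
0.3 [[276.0, 252.0], [276.0, 233.0], [267.0, 225.0]] [-0.  0.  0.]
0.4 [[287.0, 243.0], [285.0, 225.0], [277.0, 216.0]] [0.005 0.006 0.   ]
0.5 [[298.0, 234.0], [295.0, 218.0], [289.0, 208.0]] [0.01  0.012 0.   ]
cap [[256.02472077 254.54912401]]
tip [[276.0, 236.0], [276.0, 247.0], [276.0, 221.0]]
0.139 [ 0.5427 -0.0085  0.139 ] [ 0.0117  0.0007 -0.0049]
0.124 [ 0.5449 -0.0133  0.124 ] [0.0064 0.0007 0.0101]
0.109 [ 0.547  -0.0181  0.109 ] [0.0011 0.0007 0.0251]
```

```bash
python3 - <<'E'
from h import *
st=status.get_state();Rt=rot(st["orientation"]);p=st["position"]
b=snap("scene")
off=lambda q:((q-[235,160])*3.96+[396,0]).round(0).tolist()
print("scene tcp,tip,-.02,-.045",off(proj(b,[p+Rt@[0,0,z] for z in(0,.019,-.02,-.045)])))
im=cv2.imread("pics/w2.png");G=cv2.cvtColor(im,cv2.COLOR_BGR2HSV).astype(int)
for y in range(216,262,2):
    print(y," ".join("R" if (h<8 or h>170) and s>150 and v>70 else "r" if (h<8 or h>170) and s>150 else "B" if abs(h-112)<15 and s>120 else "W" if s<90 and v>100 else "k" if v<45 else "." for h,s,v in G[y,240:316:2]))
E
```

```text
scene tcp,tip,-.02,-.045 [[631.0, 232.0], [631.0, 246.0], [631.0, 217.0], [632.0, 198.0]]
216 . . . . . W W W W W W W W W . . B B B . . . . . W W W W W W W W W W W W W W
218 . . . W W W W W W W W W W W . B B B B B . . . . W W W W W W W W W W W W W W
220 . W W W W W W W W W W W W . B B B B B B B . . . W W W W W W W W W W W W W W
222 W W W W W W W W W W W W . B B B B B B B B B . . W W W W W W W W W W W W W W
224 W W W W W W W W W W W . B B B B B B B B B B B . W W W W W W W W W W W W W W
226 W W W W W W W W W W . B B B B B . R R R . . B B . W W W W W W W W W W W W W
228 W W W W W W W W W W B B B B B . R R R R R R . B B . W W W W W W W W W W W W
230 W W W W W W W W W W B B B B . R R R R R R R R . B B . W W W W W W W W W W W
232 W W W W W W W W W W B B B B R R R R R R R R R R B B B . W W W W W W W W W W
234 W W W W W W W W W W W B B . R R R R R R R R R R . B B B . W W W W W W W W W
236 W W W W W W W W W W W W . . R R R R R R R R R R . B B B B . W W W W W W W W
238 W W W W W W W W W W W W W . R R R R R R R R R R . B B B B B . W W W W W W W
240 W W W W W W W W W W W W W . R R R R R R R R R R . B B B B B B . W W W W W W
242 W W W W W W W W W W W W W R R R R R R R R R R R . B B B B B B B . W W W W W
244 R W W W W W W W W W W W W R R R R R R R R R R R . B B B B B B B B . W W W W
246 R R R W W W W W W W . W W R R R R R R R R R R R . B B k . B B B B B . . W W
248 R R R R R W W . k k k . . . R R R R R R R R R R . . . k k k k . B B B B . W
250 R R R R R . k k k k k . k k k k k k . R k k k k k k k k k k k k k B B B B .
252 W . R R R k k k k k k k k k k k k k . R k k k k k k k k k k k k k k B B B B
254 W W W . . k k k k k k k k k k k k k . . k k k k k k k k k k k k k k B B B B
256 W W W W k k k k k k k k k k k k k k . . k k k k k k k k k k k k k k k B B B
258 W W W . k k k k k k k k k k k k k k k . k k k k k k k k k k k k k k k B B B
260 W W W k k k k k k k k k k k k k k k k . k k k k k k k k k k k k k k k . B B
```

Measured in the wrist images, the visible fingertips end about 20 mm behind the reported TCP. That puts them just above the knob, which explains the empty close. I'll open and lower about 36 mm, watching the force.

Request:
carry_out:
  increments:
    - {"turn":[0,0,0],"delta_pos":[0,0,0],"gripper":0.5}
    - {"turn":[0,0,0],"delta_pos":[0,0,0],"gripper":0.5}
    - {"turn":[0,0,0],"delta_pos":[0,0,0],"gripper":0.5}
    - {"turn":[0,0,0],"delta_pos":[0,0,0],"gripper":0.5}
    - {"turn":[0,0,0],"delta_pos":[0,0,0.7],"gripper":0.5}
    - {"turn":[0,0,0],"delta_pos":[0,0,1.4],"gripper":0.5}
    - {"turn":[0,0,0],"delta_pos":[0,0,1.8],"gripper":0.5}
    - {"turn":[0,0,0],"delta_pos":[0,0,1.8],"gripper":0.5}

```text
time: 4.08
position: [0.5463, -0.0193, 0.1147]
orientation: [-0.001, 0.543, 0.84, -0.0]
contact_force: [-0.2, 0.3, 0.5]
width: 0.499
finger_force: 0.0
```

Request:
carry_out:
  increments:
    - {"turn":[0,0,0],"delta_pos":[0,0,0.6],"gripper":0.5}
    - {"turn":[0,0,0],"delta_pos":[0,0,1.2],"gripper":0.5}
    - {"turn":[0,0,0],"delta_pos":[0,0,1.8],"gripper":0.5}
    - {"turn":[0,0,0],"delta_pos":[0,0,1.8],"gripper":0.5}

```text
time: 4.42
position: [0.5463, -0.0193, 0.0967]
orientation: [-0.001, 0.542, 0.84, -0.0]
contact_force: [0.4, -0.0, -0.7]
width: 0.504
finger_force: 0.0
```

Request:
carry_out:
  increments:
    - {"turn":[0,0,0],"delta_pos":[0,0,0],"gripper":1}
    - {"turn":[0,0,0],"delta_pos":[0,0,0],"gripper":1}
    - {"turn":[0,0,0],"delta_pos":[0,0,0],"gripper":1}
    - {"turn":[0,0,0],"delta_pos":[0,0,0],"gripper":1}
    - {"turn":[0,0,0],"delta_pos":[0,0,0],"gripper":1}
    - {"turn":[0,0,0],"delta_pos":[0,0,0],"gripper":1}

```text
time: 4.92
position: [0.5468, -0.0194, 0.0983]
orientation: [-0.0, 0.542, 0.84, -0.0]
contact_force: [-1.6, 0.2, 1.9]
width: 0.152
finger_force: 12.0
```

The knob is gripped: 13.4 mm opening and 12 N. Now I'll follow the arc.

Request:
carry_out:
  increments:
    - {"turn":[0,0,0],"delta_pos":[0.61,0.68,0],"gripper":1}
    - {"turn":[0,0,0],"delta_pos":[1.15,1.43,0],"gripper":1}
    - {"turn":[0,0,0],"delta_pos":[1.59,2.24,0],"gripper":1}
    - {"turn":[0,0,0],"delta_pos":[1.93,3.09,0],"gripper":1}
    - {"turn":[0,0,0],"delta_pos":[2.18,3.98,0],"gripper":1}
    - {"turn":[0,0,0],"delta_pos":[2.32,4.89,0],"gripper":1}
    - {"turn":[0,0,0],"delta_pos":[2.36,5.81,0],"gripper":1}
    - {"turn":[0,0,0],"delta_pos":[2.36,5.81,0],"gripper":1}

```text
time: 5.58
position: [0.5907, 0.0271, 0.0978]
orientation: [-0.0, 0.542, 0.84, 0.0]
contact_force: [-1.6, 3.4, 0.7]
width: 0.152
finger_force: 12.0
```

Request:
carry_out:
  increments:
    - {"turn":[0,0,0],"delta_pos":[-0.07,0.91,0],"gripper":1}
    - {"turn":[0,0,0],"delta_pos":[-0.24,1.82,0],"gripper":1}
    - {"turn":[0,0,0],"delta_pos":[-0.51,2.69,0],"gripper":1}
    - {"turn":[0,0,0],"delta_pos":[-0.89,3.53,0],"gripper":1}
    - {"turn":[0,0,0],"delta_pos":[-1.36,4.32,0],"gripper":1}
    - {"turn":[0,0,0],"delta_pos":[-1.36,4.32,0],"gripper":1}
    - {"turn":[0,0,0],"delta_pos":[-1.36,4.32,0],"gripper":1}

```text
time: 6.17
position: [0.6351, 0.0314, 0.0979]
orientation: [0.0, 0.543, 0.84, 0.0]
contact_force: [0.7, 1.9, -1.2]
width: 0.155
finger_force: 12.0
```

Request:
carry_out:
  increments:
    - {"turn":[0,0,0],"delta_pos":[0,0,0],"gripper":0.5}
    - {"turn":[0,0,0],"delta_pos":[0,0,0],"gripper":0.5}
    - {"turn":[0,0,0],"delta_pos":[0,0,0],"gripper":0.5}
    - {"turn":[0,0,0],"delta_pos":[0,0,-2],"gripper":0.5}
    - {"turn":[0,0,0],"delta_pos":[0,0,-4.5],"gripper":0.3}
    - {"turn":[0,0,0],"delta_pos":[0,0,-7],"gripper":0}
    - {"turn":[0,0,0.12],"delta_pos":[0,0,-10],"gripper":0}
    - {"turn":[0,0,0.24],"delta_pos":[0,0,-12],"gripper":0}

```text
time: 6.83
position: [0.6353, 0.0312, 0.2212]
orientation: [0.001, 0.641, 0.767, 0.001]
contact_force: [0.2, 0.2, 0.3]
width: 0.732
finger_force: 0.0
```

Request:
carry_out:
  increments:
    - {"turn":[0,0,0.12],"delta_pos":[0,0,0],"gripper":0}
    - {"turn":[0,0,0.24],"delta_pos":[0,0,0],"gripper":0}
    - {"turn":[0,0,0.36],"delta_pos":[0,0,0],"gripper":0}
    - {"turn":[0,0,0.48],"delta_pos":[0,0,0],"gripper":0}
    - {"turn":[0,0,0.6],"delta_pos":[0,0,0],"gripper":0}
    - {"turn":[0,0,0.72],"delta_pos":[0,0,0],"gripper":0}
    - {"turn":[0,0,0.84],"delta_pos":[0,0,0],"gripper":0}
    - {"turn":[0,0,0.92],"delta_pos":[0,0,0],"gripper":0}

```text
time: 7.5
position: [0.635, 0.0312, 0.2183]
orientation: [0.0, 0.915, 0.403, 0.0]
contact_force: [-0.3, -0.8, -0.8]
width: 1.002
finger_force: 0.0
```

Request:
carry_out:
  increments:
    - {"turn":[0,0,0.12],"delta_pos":[0,0,0],"gripper":0}
    - {"turn":[0,0,0.24],"delta_pos":[0,0,0],"gripper":0}
    - {"turn":[0,0,0.36],"delta_pos":[0,0,0],"gripper":0}
    - {"turn":[0,0,0.48],"delta_pos":[0,0,0],"gripper":0}
    - {"turn":[0,0,0.6],"delta_pos":[0,0,0],"gripper":0}
    - {"turn":[0,0,0.72],"delta_pos":[0,0,0],"gripper":0}
    - {"turn":[0,0,0.84],"delta_pos":[0,0,0],"gripper":0}
    - {"turn":[0,0,0.92],"delta_pos":[0,0,0],"gripper":0}

```text
time: 8.17
position: [0.635, 0.0312, 0.2183]
orientation: [0.0, 0.999, -0.046, 0.0]
contact_force: [1.1, 0.3, -0.2]
width: 1.003
finger_force: 0.0
```

Request:
carry_out:
  increments:
    - {"turn":[0,0,0],"delta_pos":[-3,2.8,0],"gripper":0}
    - {"turn":[0,0,0],"delta_pos":[-6,5.6,0],"gripper":0}
    - {"turn":[0,0,0],"delta_pos":[-8.6,8.2,0],"gripper":0}
    - {"turn":[0,0,0],"delta_pos":[-8.6,8.2,0],"gripper":0}
    - {"turn":[0,0,0],"delta_pos":[-8.6,8.2,0],"gripper":0}

```text
time: 8.58
position: [0.5418, -0.0439, 0.2188]
orientation: [0.0, 0.999, -0.044, 0.001]
contact_force: [0.4, 0.1, 0.5]
width: 0.998
finger_force: 0.0
```

```bash
python3 - <<'E'
from h import *
st=status.get_state();c=snap("wrist");Rt=rot(st["orientation"]);p=st["position"];print(p,st["joints"])
u=proj(c,[[.5423,-.0432,.099]])[0];print("pred",u)
im=c["image"];G=cv2.cvtColor(im,cv2.COLOR_BGR2HSV);m=((G[...,1]<80)&(G[...,2]>100)).astype(np.uint8)
k,l,s,cc=cv2.connectedComponentsWithStats(m)
for i in range(1,k):
    if s[i][4]>150: print(s[i],cc[i])
x0,y0=int(u[0])-90,int(u[1])-90
crop(c,max(x0,0),max(y0,0),180,180,3.3,"pics/w3.png");print(x0,y0)
E
```

```text
[ 0.54176979 -0.04389806  0.21884538] [-2.96464533e-01  3.52702943e-01  1.44088031e+00 -3.80450046e-05
  1.34693300e+00  1.36168718e+00]
pred [276.27137482 200.28801982]
[ 239  114   70  108 5607] [272.12591404 165.60674157]
186 110
```

View pics/w3.png

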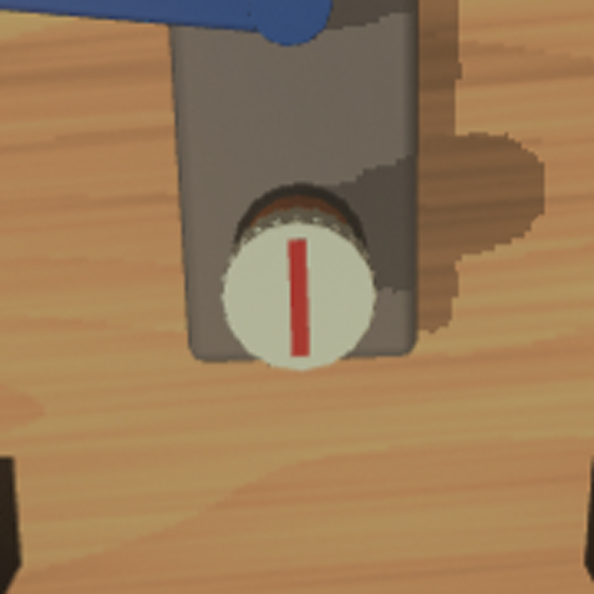

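The keeper now stands about perpendicular, out of the way. The cap's top is centred at crop (299,295), which is 1 px from prediction, so I'll descend and grip.

Request:
carry_out:
  increments:
    - {"turn":[0,0,0],"delta_pos":[0.16,-0.08,3.5],"gripper":0}
    - {"turn":[0,0,0],"delta_pos":[0.16,-0.08,7],"gripper":0}
    - {"turn":[0,0,0],"delta_pos":[0.16,-0.08,10],"gripper":0}
    - {"turn":[0,0,0],"delta_pos":[0.16,-0.08,12.5],"gripper":0}
    - {"turn":[0,0,0],"delta_pos":[0.16,-0.08,14.5],"gripper":0}
    - {"turn":[0,0,0],"delta_pos":[0.16,-0.08,16],"gripper":0}
    - {"turn":[0,0,0],"delta_pos":[0.16,-0.08,16.5],"gripper":0}
    - {"turn":[0,0,0],"delta_pos":[0.16,-0.08,16.5],"gripper":0}

```text
time: 9.3
position: [0.5442, -0.0416, 0.052]
orientation: [-0.0, 0.999, -0.042, -0.001]
contact_force: [0.1, 0.9, -0.6]
width: 0.999
finger_force: 0.0
```

Request:
carry_out:
  increments:
    - {"turn":[0,0,0],"delta_pos":[0,0,0],"gripper":0.4}
    - {"turn":[0,0,0],"delta_pos":[0,0,0],"gripper":0.5}
    - {"turn":[0,0,0],"delta_pos":[0,0,0],"gripper":0.6}
    - {"turn":[0,0,0],"delta_pos":[0,0,0],"gripper":0.8}
    - {"turn":[0,0,0],"delta_pos":[0,0,0],"gripper":1}
    - {"turn":[0,0,0],"delta_pos":[0,0,0],"gripper":1}
  squeeze: 40

```text
time: 9.8
position: [0.5442, -0.0424, 0.0535]
orientation: [0.0, 0.999, -0.043, 0.0]
contact_force: [-0.2, -0.4, -0.1]
width: 0.567
finger_force: 0.0
```

Request:
carry_out:
  increments:
    - {"turn":[0,0,0],"delta_pos":[0,0,0],"gripper":1}
    - {"turn":[0,0,0],"delta_pos":[0,0,0],"gripper":1}
    - {"turn":[0,0,0],"delta_pos":[0,0,0],"gripper":1}
    - {"turn":[0,0,0],"delta_pos":[0,0,0],"gripper":1}

```text
time: 10.13
position: [0.5442, -0.0426, 0.0533]
orientation: [0.0, 0.999, -0.043, 0.0]
contact_force: [-1.3, -1.9, 1.5]
width: 0.492
finger_force: 40.0
```

Request:
carry_out:
  increments:
    - {"turn":[0,0,0],"delta_pos":[0,0,0.15],"gripper":1}
    - {"turn":[0,0,0],"delta_pos":[0,0,0.3],"gripper":1}
    - {"turn":[0,0,0],"delta_pos":[0,0,0.45],"gripper":1}
    - {"turn":[0,0,0],"delta_pos":[0,0,0.5],"gripper":1}
    - {"turn":[0,0,0],"delta_pos":[0,0,0.5],"gripper":1}
    - {"turn":[0,0,0],"delta_pos":[0,0,0.5],"gripper":1}

```text
time: 10.63
position: [0.5443, -0.0426, 0.0489]
orientation: [0.0, 0.999, -0.043, 0.0]
contact_force: [-3.9, -1.1, 10.0]
width: 0.496
finger_force: 40.0
```

Request:
carry_out:
  increments:
    - {"turn":[0,0,-0.1],"delta_pos":[0,0,0],"gripper":1}
    - {"turn":[0,0,-0.2],"delta_pos":[0,0,0],"gripper":1}
    - {"turn":[0,0,-0.3],"delta_pos":[0,0,0],"gripper":1}
    - {"turn":[0,0,-0.4],"delta_pos":[0,0,0],"gripper":1}
    - {"turn":[0,0,-0.4],"delta_pos":[0,0,0],"gripper":1}

```text
time: 11.05
position: [0.545, -0.0424, 0.0492]
orientation: [0.0, 0.987, 0.159, 0.001]
contact_force: [-0.8, -0.3, 9.1]
width: 0.493
finger_force: 40.0
```

Request:
carry_out:
  increments:
    - {"turn":[0,0,-0.1],"delta_pos":[0,0,0.04],"gripper":1}
    - {"turn":[0,0,-0.2],"delta_pos":[0,0,0.04],"gripper":1}
    - {"turn":[0,0,-0.3],"delta_pos":[0,0,0.04],"gripper":1}
    - {"turn":[0,0,-0.4],"delta_pos":[0,0,0.04],"gripper":1}
    - {"turn":[0,0,-0.5],"delta_pos":[0,0,0.04],"gripper":1}
    - {"turn":[0,0,-0.6],"delta_pos":[0,0,0.04],"gripper":1}

```text
time: 11.55
position: [0.5442, -0.0414, 0.0485]
orientation: [-0.001, 0.896, 0.444, 0.0]
contact_force: [-2.9, 6.4, 9.8]
width: 0.494
finger_force: 40.0
```

Request:
carry_out:
  increments:
    - {"turn":[0,0,-0.1],"delta_pos":[0,0,0],"gripper":1}
    - {"turn":[0,0,-0.2],"delta_pos":[0,0,0],"gripper":1}
    - {"turn":[0,0,-0.3],"delta_pos":[0,0,0],"gripper":1}
    - {"turn":[0,0,-0.4],"delta_pos":[0,0,0],"gripper":1}
    - {"turn":[0,0,-0.5],"delta_pos":[0,0,0],"gripper":1}
    - {"turn":[0,0,-0.57],"delta_pos":[0,0,0],"gripper":1}
    - {"turn":[0,0,-0.57],"delta_pos":[0,0,0],"gripper":1}
    - {"turn":[0,0,-0.57],"delta_pos":[0,0,0],"gripper":1}

```text
time: 12.22
position: [0.5429, -0.0408, 0.0479]
orientation: [-0.002, 0.737, 0.676, -0.0]
contact_force: [-8.2, 8.2, 9.5]
width: 0.493
finger_force: 40.0
```

```bash
python3 - <<'E'
from h import *
st=status.get_state();c=snap("wrist");print(st["wrist_torque"],st["joints"],st["contact_force"])
cv2.imwrite("pics/w4.png",c["image"][:, :])
E
```

```text
[1.12989047 1.06631339 0.01077984] [-0.2909951   0.5488867   1.63069322  0.00188687  0.96562895 -0.20678673] [-8.16077827  8.2215628   9.45016045]
```

View pics/w4.png

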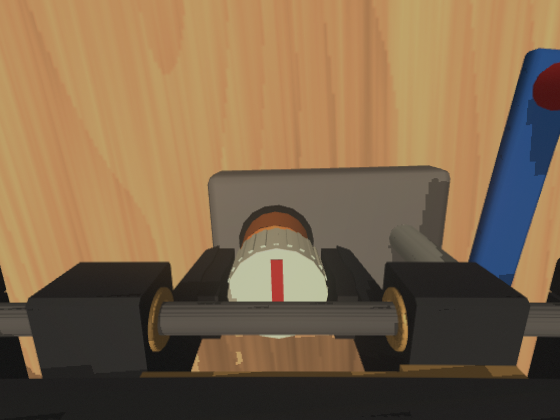

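The stripe is vertical at (277,280), still aligned with the gripper's x axis, so the cap turned with the tool by about 90°. I'll ease the side load slightly and lift gently.

Request:
carry_out:
  increments:
    - {"turn":[0,0,0],"delta_pos":[0.1,-0.12,0],"gripper":1}
    - {"turn":[0,0,0],"delta_pos":[0.1,-0.12,0],"gripper":1}

```text
time: 12.43
position: [0.5429, -0.0407, 0.0483]
orientation: [-0.0, 0.737, 0.676, 0.0]
contact_force: [-2.4, 2.5, 7.7]
width: 0.498
finger_force: 40.0
```

Request:
carry_out:
  increments:
    - {"turn":[0,0,0],"delta_pos":[0,0,-0.3],"gripper":1}
    - {"turn":[0,0,0],"delta_pos":[0,0,-0.6],"gripper":1}
    - {"turn":[0,0,0],"delta_pos":[0,0,-1],"gripper":1}

```text
time: 12.68
position: [0.5428, -0.0408, 0.0577]
orientation: [-0.0, 0.737, 0.676, 0.0]
contact_force: [-0.8, 0.4, -0.9]
width: 0.492
finger_force: 40.0
```

Request:
carry_out:
  increments:
    - {"turn":[0,0,0],"delta_pos":[0,0,-1],"gripper":1}
    - {"turn":[0,0,0],"delta_pos":[0,0,-2.5],"gripper":1}
    - {"turn":[0,0,0],"delta_pos":[0,0,-4.5],"gripper":1}
    - {"turn":[0,0,0],"delta_pos":[0,0,-6.5],"gripper":1}
    - {"turn":[0,0,0],"delta_pos":[0,0,-7.8],"gripper":1}
    - {"turn":[0,0,0],"delta_pos":[0,0,-8.35],"gripper":1}
    - {"turn":[0,0,0],"delta_pos":[0,0,-8.35],"gripper":1}
    - {"turn":[0,0,0],"delta_pos":[0,0,-8.35],"gripper":1}

```text
time: 13.35
position: [0.5428, -0.0413, 0.1408]
orientation: [-0.0, 0.737, 0.676, -0.0]
contact_force: [0.4, -0.0, -0.1]
width: 0.497
finger_force: 40.0
```

Request:
carry_out:
  increments:
    - {"turn":[0,0,0],"delta_pos":[0,0,0],"gripper":1}
    - {"turn":[0,0,0],"delta_pos":[0,0,0],"gripper":1}
    - {"turn":[0,0,0],"delta_pos":[0,0,0],"gripper":1}
    - {"turn":[0,0,0],"delta_pos":[0,0,0],"gripper":1}

```text
time: 13.68
position: [0.5429, -0.0412, 0.1408]
orientation: [-0.0, 0.737, 0.676, -0.0]
contact_force: [-0.2, -0.2, -0.5]
width: 0.492
finger_force: 40.0
```

```bash
python3 - <<'E'
from h import *
st=status.get_state();c=snap("wrist");b=snap("scene");print(st["position"],st["width"],st["joint_velocities"].round(3))
# expected pixels: cap top at z .187, vial mouth z .100
print(proj(c,[[.5428,-.0428,.187],[.5428,-.0428,.1]]).round(1).tolist())
q=proj(b,[[.5428,-.0428,.187],[.5428,-.0428,.16],[.5428,-.0428,.1]]);print(q.round(1).tolist())
C=np.hstack([cv2.resize(c["image"][100:380,140:420],(396,396)),cv2.resize(b["image"][150:270,230:350],(396,396))]);cv2.imwrite("pics/c5.png",C)
E
```

```text
[ 0.54286279 -0.0412202   0.1407713 ] 0.491859354304478 [ 0.    -0.005 -0.002 -0.002 -0.    -0.002]
[[274.6, 293.1], [275.8, 227.9]]
[[288.0, 202.7], [288.0, 208.1], [288.1, 219.5]]
```

View pics/c5.png

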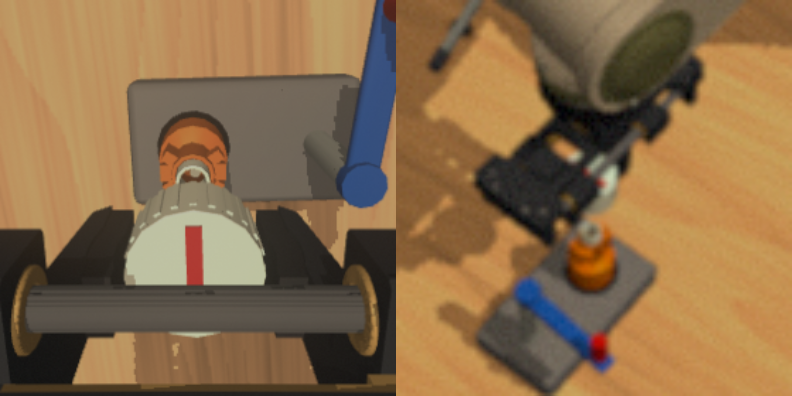

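The cap is held level above the open vial, its axis matching the mouth within about 1 mm (crop x 195 against 193), and the keeper is aside. Handing in.

```bash
python3 -c "
from bench import job; print(job.finish_job())"
```

```text
the job is handed in; nothing more can be done
None
```

The job is handed in at about 14 s of the 51 s allowed: the keeper is about 95° open, and the gripper holds the cap level and still, about 6 cm straight above the open vial; no result came back.

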